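Bring the square cell round to the tester contact

TASK

Push the turntable round at its rim with your fingertips until the square cell stands squarely in front of the tester's copper contact tongue, and let the turntable come to rest there. Then press the tester's start button all the way down with a fingertip and let it come back up. Nothing is picked up: do not touch the cells, do not press the button before the square cell is in place, and leave the things lying around the station where they are.

Things in the scene. Friction and masses are not known exactly. Their poses are not given: they have to be found in the camera images.
- turntable: level grey disc, radius 135 mm, 18 mm thick, on a vertical spindle; turns either way without stops. Friction (about 1 to 2 N at the rim) stops it almost at once when no longer pushed. Origin: on the axis at the underside, 32 mm above the table (disc top: 50 mm). Its x axis points to the square cell's pocket and turns with the disc. Hub: low steel cap, radius 16, height 12 mm.
- peg_top (a point): centre of the top of one of five equal upright wooden pegs fixed on the disc's rim: 12 mm in diameter, 40 mm tall, tops 90 mm above the table, 122 mm from the axis, at 36, 108, 180, 252 and 324 degrees counter-clockwise (from above) from the turntable's x axis. This is the one at 36 degrees.
- pocket (a point): centre of the mouth of the square cell's pocket, 60 mm above the table. Five equal round white pockets (inside radius 19.5, outside about 24 mm, walls 10 mm high) are fixed on the disc, centred 70 mm from the axis at 0 (this one), 72, 144, 216 and 288 degrees from the turntable's x axis; each holds one upright cell.
- square_cell: the one square cell: upright green prismatic battery cell, 26 by 26 mm, 60 mm tall including two small round terminals on top, 120 g, standing loose in its pocket on the turntable. Origin: centre of its underside, 50 mm above the table. This one goes to the contact.
- round_cell1: round cell, same size and colour as the other three: upright green cylinder 34 mm in diameter, 60 mm tall with its terminal, standing loose in a pocket, 72 degrees counter-clockwise (from above) from the square cell's pocket. Origin: centre of its underside. Not to be touched.
- round_cell2: round cell, same size and colour as the other three: upright green cylinder 34 mm in diameter, 60 mm tall with its terminal, standing loose in a pocket, 144 degrees counter-clockwise (from above) from the square cell's pocket. Origin: centre of its underside. Not to be touched.
- round_cell3: round cell, same size and colour as the other three: upright green cylinder 34 mm in diameter, 60 mm tall with its terminal, standing loose in a pocket, 216 degrees counter-clockwise (from above) from the square cell's pocket. Origin: centre of its underside. Not to be touched.
- round_cell4: round cell, same size and colour as the other three: upright green cylinder 34 mm in diameter, 60 mm tall with its terminal, standing loose in a pocket, 288 degrees counter-clockwise (from above) from the square cell's pocket. Origin: centre of its underside. Not to be touched.
- contact_spot (a point): fixed point 70 mm from the turntable's axis, 50 mm above the table, straight in from the tester's contact tongue: where the centre of the square cell's underside belongs.
- tongue_tip (a point): tip of the tester's contact tongue: flat copper strip 14 mm wide, 62 mm above the table, pointing at the turntable's axis, tip 143 mm from it (8 mm outside the rim). The tester is a fixed white box behind it, 130 mm wide, 90 mm deep, from 170 to 260 mm from the axis, top 76 mm above the table, on the turntable's plywood baseboard (14 mm thick).
- start_button_top (a point): centre of the top of the tester's round start button (28 mm in diameter, grey, in a black housing) on the tester box's top, 218 mm from the turntable's axis on the line through contact_spot; the top of the unpressed button is at this point, and it is pressed straight down.
- start_button (a joint): travel of the start button (m): 0 up, 0.006 all the way down; a spring returns it, about 5 N holds it fully down.
- cell_stick: bystander: two orange battery sticks side by side in three white collars, 190 by 72 by 36 mm, lying on the table on the left. Origin: centre of its underside, x along its length.
- screwdriver: bystander: screwdriver lying on the table on the right. Origin: near its middle, x along its length.
- nut_tray: bystander: open steel tray of brass nuts, 90 by 140 by 30 mm, on the table beyond the turntable. Origin: centre of its underside.
Mind the look-alikes: they are no part of the job. What is shaped like the square_cell but black or pink is not meant.

How it is judged:
By the outcome, as a careful person would: the job done as asked, in the order asked, and still so for the second after the job is handed in, with the robot touching nothing.
It also fails if it takes over 53 s, if anything falls off the work surface, if the arm or the gripper's body presses on something with over 40 N, if the wrist force passes 120 N, or if a joint passes its speed limit or range.

ROBOT

A 6-joint arm with a two-finger parallel gripper is mounted at the origin on the work surface. World frame = base frame: x ahead of the robot, y to its left, z up, the work surface at z = 0. Lengths are in m, angles in rad, forces in N, time in s.
With the tool pointing down it reaches from about 0.275 to 0.75 m from the base axis. Payload 10.2 kg.
Tool frame: the origin (TCP) lies midway between the tips of the shut fingers; the grasp point (between the pads) lies 19 mm behind it (env.hold_point_z is the distance from the TCP to the grasp point, in m); x points along the fingers, z is the direction in which the jaws open and shut, and the axes are right-handed (so a half turn about x gives the same grasp; the last joint's range is limited). The gripper opens to 85 mm and grips with 20 to 120 N. Pads are 22 mm wide; open, the fingers measure 114 mm over their backs; the gripper's body (76 mm by 85 mm) begins 54 mm behind the grasp point. The pads swing forward as they close: fully open they stand 13 mm farther back than shut.
Start: joints at [-1.529, 0.313, 1.498, -0, 1.331, -0.223], TCP at [0.137, -0.507, 0.231] pointing down, gripper open.
Joint ranges: [-2.94, 2.94], [-0.97, 2.17], [0.19, 2.56], [-1.23, 4.37], [0.02, 3.11], [-2.88, 2.88]. Speed limits (rad/s): [2.39, 2.39, 3.01, 3.14, 3.14, 3.14].

INTERFACE

Orientations are given as a unit quaternion [x, y, z, w].
In Python, from bench import env, kinematics, monitor, eyes, job gives the robot as it stands. The module is installed in compiled form; this text tells all that it offers. Calls block until the motion is done:
- env.reach(position, orientation): joint-space move of the TCP to a pose.
- env.movel(position, velocity=0.15, frame=None, guard=None): straight line of the TCP; frame=None keeps the orientation; velocity is the mean speed in m/s. With guard (N) it stops when the force on the tool has changed by that much, and returns True; else False.
- env.set_joints(angles): joint-space move.
- env.release() and env.close_gripper(effort=None): open the fingers fully, or close them until they stop; effort is the grip in N (None keeps the last).
- env.hold(seconds).
- kinematics.ik(position, orientation): joint angles nearest the present ones, or None.
- monitor.sense(): the state.
- eyes.grab_frame(name): name is "scene" or "top" or "wrist"; returns a dict with "frame" (384x512x3 uint8, red, green, blue), "mtx" (3x3 intrinsics, pixels), "view" (4x4, takes a point from world to camera coordinates). Camera axes: x right, y down, z forward; pixel columns grow to the right and rows downward; lengths in m; the calibration is good to about 2 mm. A picture is of the moment at which its call begins. There is no depth.
A pose or a line that the arm cannot do raises env.MotionError and nothing moves.
- job.hand_in(): hands the job in, once; it reports no verdict.
The state is a dict: "clock": time; "joints": joint angles; "qvel": joint speeds; "joint_efforts": joint torques, N m; "position": TCP position; "ee_rot": TCP orientation; "contact_force": force on the tool from outside, world axes, zero at the start; "ft_torque": the same for the moment, N m; "finger_gap": opening from 0.0 (shut) to 1.0 (fully open).
Only numpy, scipy, OpenCV 4.12 (cv2) and the standard library are available. Lean on these libraries where they do the work, as an engineer would, in place of code of your own. Each camera call takes 0.05 s, during which the arm holds its last target.

## Working session

There is one attempt and no reset: what is moved stays moved. The work goes in short steps, each a Python script; the robot and the scene stay as the last script left them, time stands still between calls to the robot, and variables do not carry over. Pictures are saved under pics/ and viewed, and the job is handed in when it is done.

```bash
mkdir -p pics
python3 - <<'E'
from bench import env, kinematics, monitor, eyes, job
import cv2, numpy as np
for n in ("scene","top","wrist"):
    f=eyes.grab_frame(n); cv2.imwrite(f"pics/{n}0.png",cv2.cvtColor(f["frame"],cv2.COLOR_RGB2BGR))
    V=f["view"]; print(n,np.round(f["mtx"],1).tolist(),"cam at",np.round(-V[:3,:3].T@V[:3,3],3), "fwd",np.round(V[2,:3],2))
s=monitor.sense(); print(s["clock"],s["position"],s["ee_rot"],s["finger_gap"])
E
```

```text
scene [[384.4, 0.0, 257.2], [0.0, 384.4, 194.0], [0.0, 0.0, 1.0]] cam at [ 1.234 -0.104  0.995] fwd [-0.55  0.1  -0.83]
top [[461.4, 0.0, 260.4], [0.0, 461.4, 196.2], [0.0, 0.0, 1.0]] cam at [ 0.454 -0.015  1.343] fwd [ 0.16  0.   -0.99]
wrist [[297.1, 0.0, 255.2], [0.0, 297.1, 186.2], [0.0, 0.0, 1.0]] cam at [ 0.2   -0.49   0.374] fwd [-0.25 -0.07 -0.97]
0.15 [ 0.13741433 -0.50650775  0.23089001] [ 0.42986518  0.56184448 -0.4293421   0.5614375 ] 0.9982859178136
```

View pics/scene0.png

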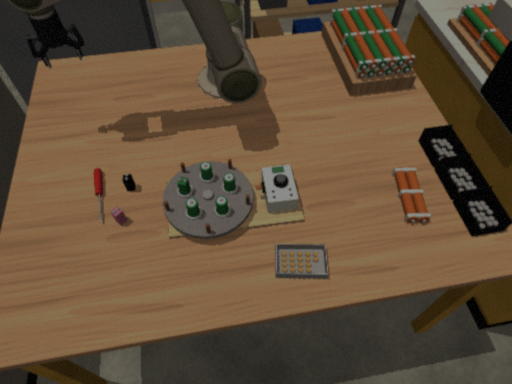

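View pics/top0.png

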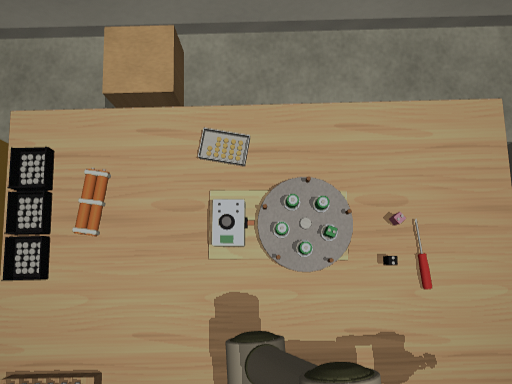

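The top view shows the turntable at about (305,224), with the tester to its left at (228,223) and the tongue near (248,223). There are five green cells, and the one at (330,231) looks square. The black block (390,260) and the pink block (398,218) lie on the table, so they are look-alikes. I'll enlarge to confirm.

Run:
```python
import cv2, numpy as np
a=cv2.imread("pics/top0.png")[170:280,200:360]; cv2.imwrite("pics/c1.png",cv2.resize(a,None,fx=5,fy=5,interpolation=cv2.INTER_CUBIC))
a=cv2.imread("pics/scene0.png")[150:245,155:310]; cv2.imwrite("pics/c2.png",cv2.resize(a,None,fx=5,fy=5,interpolation=cv2.INTER_CUBIC))
```

```text
(no output)
```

View pics/c1.png

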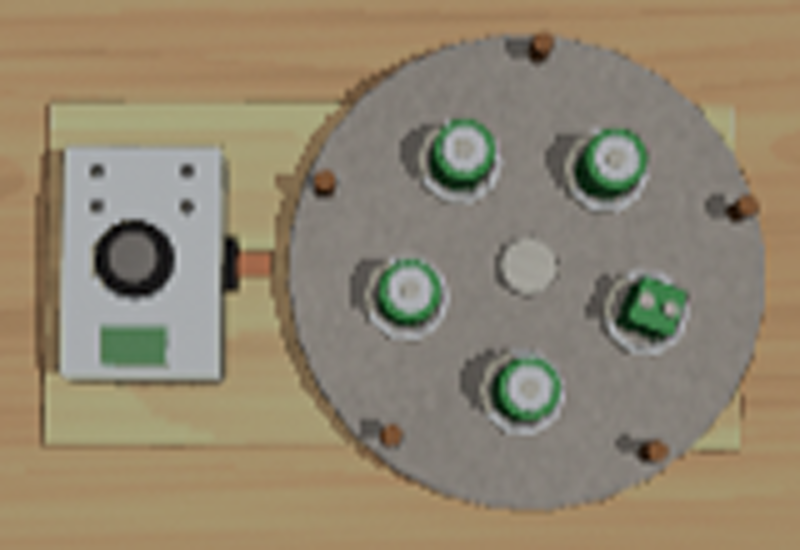

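View pics/c2.png

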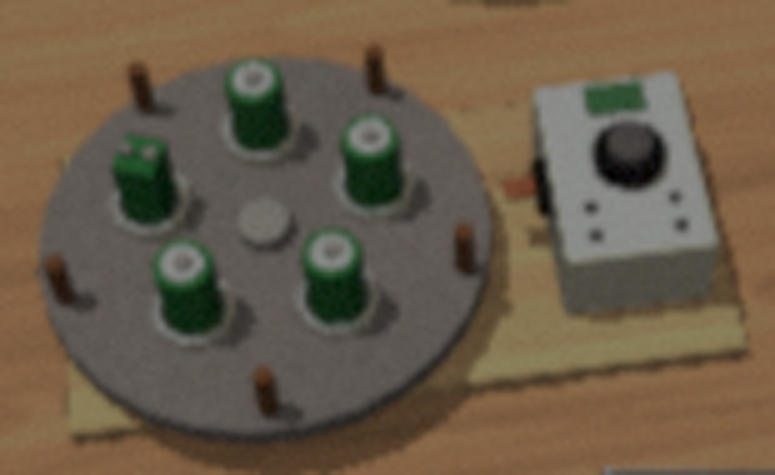

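The crop confirms that the cell at top px (330,231), crop (648,305), is the only one with a square body and two terminals. The other four are round, and the black and pink blocks lie on the table. Next I'll measure the pegs, hub, tongue, button and cell.

```bash
cat > h.py <<'E'
import cv2, numpy as np
from bench import env, kinematics, monitor, eyes, job
def ray(f,px):
    V=f["view"];R=V[:3,:3];c=-R.T@V[:3,3]
    d=R.T@np.linalg.inv(f["mtx"])@np.array([px[0],px[1],1.]);return c,d/np.linalg.norm(d)
def onplane(f,px,z):
    c,d=ray(f,px);return c+d*(z-c[2])/d[2]
def proj(f,p):
    q=f["mtx"]@(f["view"]@np.append(p,1.))[:3];return q[:2]/q[2]
def tri(f1,p1,f2,p2):
    (a,u),(b,v)=ray(f1,p1),ray(f2,p2)
    s=np.linalg.lstsq(np.c_[u,-v],b-a,rcond=None)[0];A=a+s[0]*u;B=b+s[1]*v
    return (A+B)/2,np.linalg.norm(A-B)
def blobs(mask,off=(0,0),amin=6):
    n,l,st,c=cv2.connectedComponentsWithStats(mask.astype(np.uint8))
    return [(c[i]+off,st[i,4],st[i,:4]) for i in range(1,n) if st[i,4]>=amin]
def hsv(f): return cv2.cvtColor(f["frame"],cv2.COLOR_RGB2HSV)
E
python3 - <<'E'
from h import *
import pickle
T=eyes.grab_frame("top");S=eyes.grab_frame("scene");pickle.dump((T,S),open("f0.pkl","wb"))
for n,f,(x0,y0,x1,y1) in (("top",T,(200,170,360,280)),("scene",S,(155,150,310,245))):
    H=hsv(f)[y0:y1,x0:x1].astype(int)
    h,s,v=H[...,0],H[...,1],H[...,2]
    m=((h<14)|(h>172))&(s>90)
    print(n,"brown");[print(" ",np.round(c,1),a,b[2:]) for c,a,b in blobs(m,(x0,y0),4)]
    g=(h>45)&(h<85)&(s>120)
    print(n,"green");[print(" ",np.round(c,1),a,b[2:]) for c,a,b in blobs(g,(x0,y0),8)]
    w=(v>165)&(s<40)
    print(n,"white");[print(" ",np.round(c,1),a,b[2:]) for c,a,b in blobs(w,(x0,y0),8)]
    k=(v<45); print(n,"dark");[print(" ",np.round(c,1),a,b[2:]) for c,a,b in blobs(k,(x0,y0),10)]
for p in ((250,223),(305,223),(330,231),(280,183),(226,221),(227,221)): print(p,hsv(T)[p[1],p[0]])
E
```

```text
top brown
  [307.7 179. ] 18 [5 5]
  [264.4 206.2] 16 [4 5]
  [348.4 211.1] 14 [5 5]
  [249.8 222.5] 30 [7 6]
  [277.7 256.5] 14 [4 4]
  [330.4 259.8] 17 [6 4]
top green
  [319.1 204.8] 44 [13 12]
  [326.9 199.1] 9 [5 8]
  [290.2 203.8] 39 [12 10]
  [280.9 230.4] 34 [12 11]
  [329.3 231.6] 76 [13 11]
  [300.9 248.4] 28 [ 7 12]
top white
  [292.5 199.4] 34 [8 8]
  [322.8 201.4] 33 [8 8]
  [228.3 221. ] 1003 [32 45]
  [281.5 227.5] 38 [8 8]
  [305.5 247.3] 37 [8 8]
top dark
  [288.8 204.6] 15 [9 6]
  [317.5 205.8] 24 [9 8]
  [226.5 221.7] 89 [16 15]
  [245.6 222.4] 21 [ 3 10]
  [326.3 232.7] 23 [ 9 11]
  [299.6 249.5] 11 [4 9]
scene brown
  [229.4 163. ] 19 [4 9]
  [182.4 166.7] 18 [4 9]
  [259.2 186.6] 29 [8 6]
  [247.3 198.8] 22 [ 4 10]
  [166.1 204.8] 27 [6 9]
  [207.6 227.3] 25 [4 8]
  [238.2 234.8] 6 [5 4]
  [232.2 238.2] 5 [2 4]
  [192.  239.4] 5 [5 2]
  [201.5 240. ] 12 [9 6]
  [210.5 239.1] 10 [6 3]
scene green
  [206.5 173.4] 85 [11 12]
  [183.3 187. ] 106 [11 14]
  [229.2 185.1] 86 [11 11]
  [221.6 208. ] 84 [11 12]
  [193.1 210.4] 89 [12 12]
scene white
scene dark
  [229.5 165.3] 11 [2 6]
  [183.2 168.7] 10 [3 6]
  [207.  174.2] 78 [11 10]
  [280.3 182.4] 79 [14 10]
  [184.5 188.3] 91 [11 13]
  [229.6 185.7] 76 [10 10]
  [263. 187.] 22 [ 3 11]
  [247.6 201.2] 11 [3 5]
  [167.1 206.9] 12 [4 6]
  [193.8 211.1] 83 [12 11]
  [222.3 208.8] 80 [11 10]
  [208.3 229.9] 14 [4 5]
(250, 223) [ 10 136 159]
(305, 223) [ 24  16 162]
(330, 231) [ 62  68 139]
(280, 183) [ 14  40 108]
(226, 221) [ 15  15 103]
(227, 221) [ 13  17 105]
```

```bash
cat >> h.py <<'E'
def pegs(f,box=(200,170,360,280)):
    x0,y0,x1,y1=box;H=hsv(f)[y0:y1,x0:x1].astype(int);h,s=H[...,0],H[...,1]
    return [c for c,a,b in blobs(((h<14)|(h>172))&(s>90),(x0,y0),8)]
def phase(P,c):
    "angle mod 72 (deg) of pegs about c"
    a=np.degrees(np.arctan2(P[:,1]-c[1],P[:,0]-c[0]));return np.degrees(np.angle(np.mean(np.exp(1j*np.radians(a)*5))))/5,a
E
python3 - <<'E'
from h import *
import pickle
T,S=pickle.load(open("f0.pkl","rb"))
P=[c for c in pegs(T) if c[0]>255]
for z in (.085,.09):
    Q=np.array([onplane(T,c,z) for c in P]);c=Q.mean(0);print(z,"axis",c.round(4),"r",np.linalg.norm(Q-c,axis=1).round(4),"ang",phase(Q,c)[0].round(2),phase(Q,c)[1].round(1))
W=[onplane(T,p,.109) for p in ((292.5,199.4),(322.8,201.4),(281.5,227.5),(305.5,247.3))]
for w in W: d=w-c;print("cell",w.round(4),np.hypot(*d[:2]).round(4),np.degrees(np.arctan2(d[1],d[0])).round(1))
# hub
H=hsv(T)[210:238,292:320].astype(int);m=(H[...,2]>170)|((H[...,1]<22)&(H[...,2]>150))
b=max(blobs(m,(292,210)),key=lambda t:t[1]);print("hub px",b,onplane(T,b[0],.062).round(4))
# square cell terminals crop (643,297),(672,310)/5
p=np.array([(647+672)/2/5+200,(300+310)/2/5+170]);d=onplane(T,p,.11)-c;print("sq",p,np.hypot(*d[:2]),np.degrees(np.arctan2(d[1],d[0])))
t=onplane(T,(249.8,222.5),.062);d=t-c;print("tongue",t.round(4),np.hypot(*d[:2]),np.degrees(np.arctan2(d[1],d[0])))
print("dark btn",tri(T,(226.5,221.7),S,(280.3,182.4)))
for z in (.076,.085,.09):
  t=onplane(T,(226.5,221.7),z);d=t-c;print("button",z,t.round(4),np.hypot(*d[:2]).round(4),np.degrees(np.arctan2(d[1],d[0])).round(2))
w=onplane(T,(228.3,221.),.076);d=w-c;print("box",w.round(4),np.hypot(*d[:2]),np.degrees(np.arctan2(d[1],d[0])))
for n,f,(x0,y0,x1,y1),k in (("t",T,(208,195,248,250),12),("s",S,(255,160,305,215),10)):
  cv2.imwrite(f"pics/b_{n}.png",cv2.resize(cv2.cvtColor(f["frame"][y0:y1,x0:x1],cv2.COLOR_RGB2BGR),None,fx=k,fy=k,interpolation=cv2.INTER_CUBIC))
E
```

```text
0.085 axis [ 0.5788 -0.1315  0.085 ] r [0.1205 0.1213 0.1213 0.1207 0.1209] ang -4.91 [  -5.    67.2  -76.9  139.  -148.9]
0.09 axis [ 0.5783 -0.131   0.09  ] r [0.1201 0.1208 0.1208 0.1203 0.1204] ang -4.91 [  -5.    67.2  -76.9  139.  -148.9]
cell [ 0.6392 -0.0961  0.109 ] 0.0701 29.9
cell [ 0.6316 -0.1777  0.109 ] 0.0708 -41.2
cell [ 0.5638 -0.064   0.109 ] 0.0686 102.2
cell [ 0.5095 -0.1261  0.109 ] 0.069 175.9
hub px (array([305.48780488, 222.65853659]), np.int32(82), array([ 9,  8, 10, 10], dtype=int32)) [ 0.5798 -0.133   0.062 ]
sq [331.9 231. ] 0.07248834290832179 -112.12010206934049
tongue [0.5842 0.022  0.062 ] 0.15309986412429846 87.8183812725997
dark btn (array([0.58660675, 0.08493695, 0.07406804]), np.float64(0.0019815668884218466))
button 0.076 [0.5866 0.0858 0.076 ] 0.217 87.83
button 0.085 [0.5856 0.0851 0.085 ] 0.2162 88.07
button 0.09 [0.5851 0.0847 0.09  ] 0.2158 88.2
box [0.5884 0.0808 0.076 ] 0.21204449741448791 87.28548889082046
```

View pics/b_t.png

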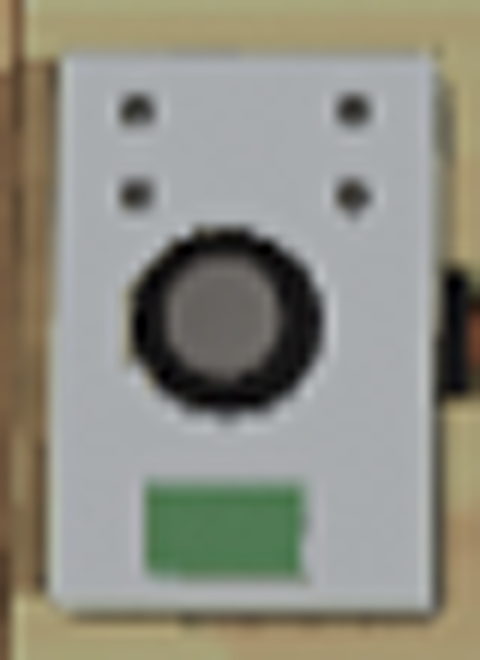

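View pics/b_s.png

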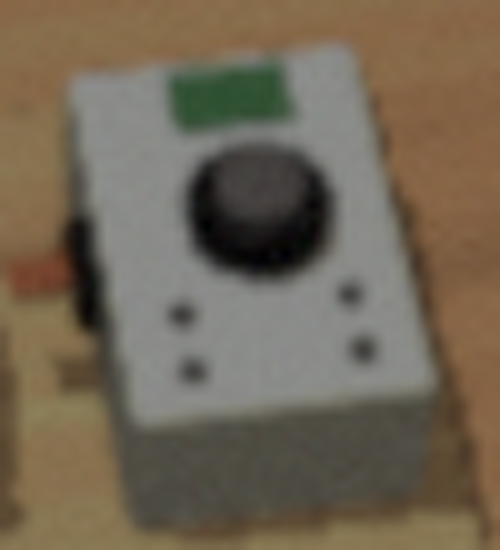

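```bash
cat >> h.py <<'E'
from scipy.spatial.transform import Rotation as R
AX=np.array([.579,-.132])
def quat(y):
    y=np.array([y[0],y[1],0.]);y/=np.linalg.norm(y);x=np.array([0,0,-1.])
    return R.from_matrix(np.c_[x,y,np.cross(x,y)]).as_quat()
def pose(th,z,sgn,r=.122):
    t=np.radians(th);return np.r_[AX+r*np.array([np.cos(t),np.sin(t)]),z],quat(sgn*np.array([np.sin(t),-np.cos(t)]))
E
python3 - <<'E'
from h import *
import pickle
T,S=pickle.load(open("f0.pkl","rb"))
p,e=tri(T,(226.3-.4,221.4-.4),S,(280.8-.4,178.7-.4));d=p[:2]-AX;print("btn top",p.round(4),e,np.hypot(*d),np.degrees(np.arctan2(d[1],d[0])))
for s in (1,-1):
    for th in (-61,-90,-130,-180,-220,-228,-240):
        q=kinematics.ik(*pose(th,.072,s));print(s,th,None if q is None else np.round(q,2))
E
```

```text
btn top [0.5864 0.0846 0.0943] 0.0026928041146044184 0.21671937258389248 88.04522030882278
1 -61 [-0.53  0.8   1.14 -0.    1.2  -2.61]
1 -90 [-0.6   0.7   1.33 -0.    1.11 -2.17]
1 -130 [-0.64  0.54  1.61 -0.    0.99 -1.51]
1 -180 [-0.53  0.41  1.83 -0.    0.9  -0.53]
1 -220 [-0.35  0.43  1.8  -0.    0.92  0.35]
1 -228 [-0.32  0.45  1.76 -0.    0.93  0.52]
1 -240 [-0.28  0.48  1.71 -0.    0.95  0.77]
-1 -61 [-0.53  0.8   1.14 -0.    1.2   0.54]
-1 -90 [-0.6   0.7   1.33 -0.    1.11  0.97]
-1 -130 [-0.64  0.54  1.61 -0.    0.99  1.63]
-1 -180 [-0.53  0.41  1.83 -0.    0.9   2.61]
-1 -220 [-0.35  0.43  1.8  -0.    0.92 -2.79]
-1 -228 [-0.32  0.45  1.76 -0.    0.93 -2.62]
-1 -240 [-0.28  0.48  1.71 -0.    0.95 -2.37]
```

The button top triangulates to about (0.586, 0.085, 0.09), 217 mm from the axis (expected 218) at an azimuth of 88°. The tongue agrees at 87.8°. The cell's azimuth is −113°, so I'll push clockwise 159° on the peg that now stands at −77°.

Run:
```python
from h import *
env.close_gripper()
env.reach(*pose(-60,.17,1))
p,q=pose(-60,.074,1)
g=env.movel(p,velocity=.1,guard=5)
s=monitor.sense();print(g,s["clock"],s["position"],s["contact_force"].__repr__())
T=eyes.grab_frame("top");cv2.imwrite("pics/t1.png",cv2.resize(cv2.cvtColor(T["frame"][150:300,190:390],cv2.COLOR_RGB2BGR),None,fx=4,fy=4))
T=eyes.grab_frame("scene");cv2.imwrite("pics/s1.png",cv2.resize(cv2.cvtColor(T["frame"][100:250,110:310],cv2.COLOR_RGB2BGR),None,fx=4,fy=4))
```

```text
False 4.1833 [ 0.6403717  -0.23786595  0.07484419] array([-0.64353685, -0.03725455,  0.22613815])
```

View pics/s1.png

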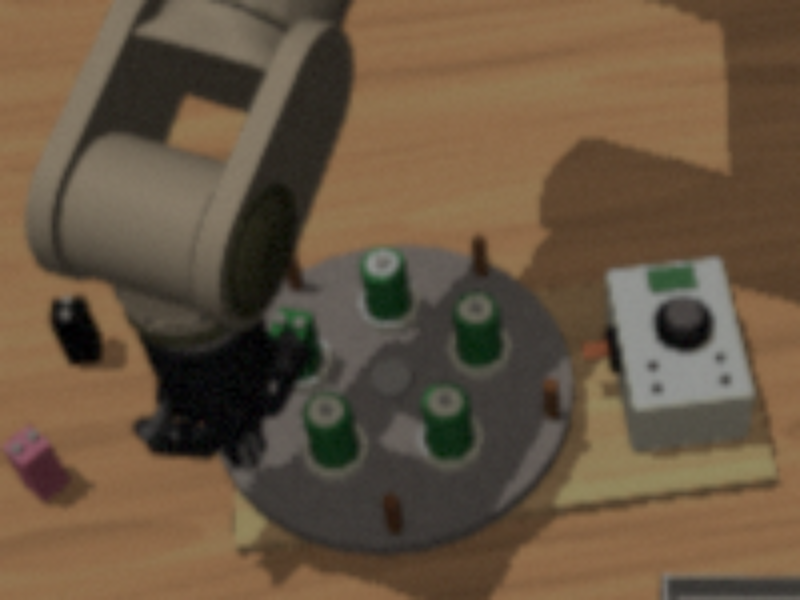

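View pics/t1.png

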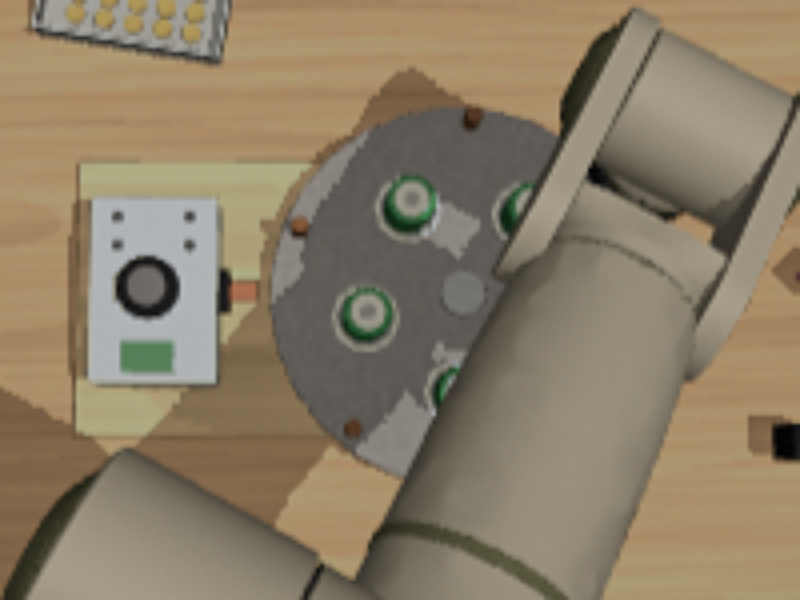

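The top view shows the arm over the rim at about px (600,250). In the scene view a gripper knuckle at (295,360) reaches towards the square cell, because the jaw axis is radial. I'll lift and turn the tool 90° so the knuckles lie along the rim, clear of the cells.

```bash
cat >> h.py <<'E'
def pose2(th,z,r=.123,off=0):
    t=np.radians(th);return np.r_[AX+r*np.array([np.cos(t),np.sin(t)]),z],quat(np.array([np.cos(t),np.sin(t)])*PS)
PS=1
E
python3 - <<'E'
import h
from h import *
for ps in (1,-1):
    h.PS=ps
    L=[kinematics.ik(*pose2(th,.074)) for th in (-57,-90,-130,-180,-225,-235)]
    print(ps,[None if q is None else round(float(q[5]),2) for q in L])
h.PS=1
L=[kinematics.ik(*pose2(th,.074)) for th in (-57,-90,-130,-180,-225,-235)]
if max(abs(np.diff([q[5] for q in L])))>1.5: h.PS=-1
print(h.PS)
env.movel(pose(-60,.17,1)[0],velocity=.12)
env.reach(*pose2(-57,.17))
g=env.movel(pose2(-57,.074)[0],velocity=.1,guard=5)
s=monitor.sense();print(g,s["clock"],s["position"],s["contact_force"])
W=eyes.grab_frame("wrist");cv2.imwrite("pics/w2.png",cv2.cvtColor(W["frame"],cv2.COLOR_RGB2BGR))
T=eyes.grab_frame("scene");cv2.imwrite("pics/s2.png",cv2.resize(cv2.cvtColor(T["frame"][100:250,110:310],cv2.COLOR_RGB2BGR),None,fx=4,fy=4))
E
```

```text
1 [2.05, 2.54, None, -2.1, -1.11, -0.9]
-1 [-1.1, -0.6, 0.06, 1.04, 2.03, 2.24]Traceback (most recent call last):
  File "<stdin>", line 9, in <module>
TypeError: 'NoneType' object is not subscriptable
```

```bash
sed -i 's/^PS=1/PS=-1/' h.py
python3 - <<'E'
from h import *
env.movel(pose(-60,.17,1)[0],velocity=.12)
env.reach(*pose2(-57,.17))
g=env.movel(pose2(-57,.074)[0],velocity=.1,guard=5)
s=monitor.sense();print(g,s["clock"],s["position"],s["contact_force"])
W=eyes.grab_frame("wrist");cv2.imwrite("pics/w2.png",cv2.cvtColor(W["frame"],cv2.COLOR_RGB2BGR))
T=eyes.grab_frame("scene");cv2.imwrite("pics/s2.png",cv2.resize(cv2.cvtColor(T["frame"][100:250,110:310],cv2.COLOR_RGB2BGR),None,fx=4,fy=4))
E
```

```text
False 7.7083 [ 0.64638118 -0.23534447  0.07487491] [-0.68974066  0.10423356  1.09115062]
```

View pics/s2.png

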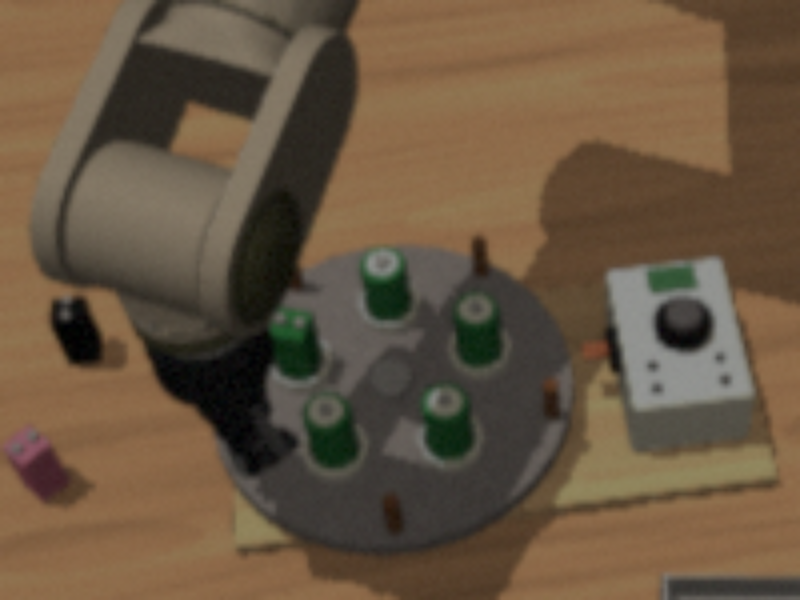

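View pics/w2.png

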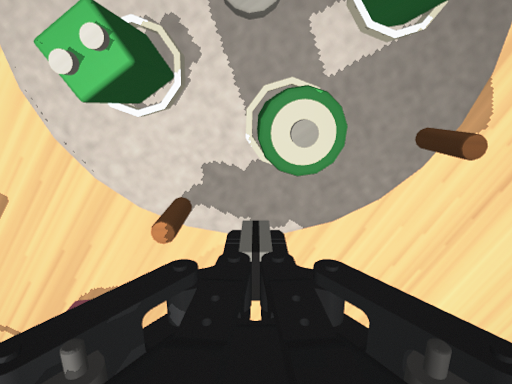

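The wrist view now shows the shut fingertips at (256,240), clear of the nearest cell at (303,130), with the peg to push at (170,220). I'll sweep now, stopping short of the end.

Run:
```python
from h import *
for th in list(range(-67,-215,-12))+[-217]:
    p,q=pose2(th,.074)
    g=env.movel(p,velocity=.12,frame=q,guard=15)
    s=monitor.sense();print(th,g,round(s["clock"],2),s["position"].round(4),s["contact_force"].round(1))
    if g: break
W=eyes.grab_frame("wrist");cv2.imwrite("pics/w3.png",cv2.cvtColor(W["frame"],cv2.COLOR_RGB2BGR))
T=eyes.grab_frame("top");cv2.imwrite("pics/t3.png",cv2.resize(cv2.cvtColor(T["frame"][150:300,190:390],cv2.COLOR_RGB2BGR),None,fx=4,fy=4))
```

```text
-67 False 8.13 [ 0.6273 -0.2454  0.0746] [-0.  -0.4  0.2]
-79 False 8.5 [ 0.6031 -0.2526  0.0743] [0.7 0.2 0.6]
-91 False 8.87 [ 0.5777 -0.2548  0.0742] [-0.1  0.4 -0.1]
-103 False 9.23 [ 0.5522 -0.2519  0.0742] [-0.2  0.2  0.5]
-115 False 9.6 [ 0.528  -0.2437  0.0742] [0.2 0.4 0.7]
-127 False 9.97 [ 0.5059 -0.2306  0.0742] [ 1.3  0.2 -0.4]
-139 False 10.33 [ 0.487  -0.2133  0.0742] [ 1.2  0.2 -0.2]
-151 False 10.7 [ 0.4722 -0.1923  0.0742] [ 0.1 -0.5 -0.4]
-163 False 11.07 [ 0.4621 -0.1687  0.0742] [ 0.7  0.7 -0.8]
-175 False 11.43 [ 0.457  -0.1435  0.0741] [-0.3 -0.3 -0. ]
-187 False 11.8 [ 0.4573 -0.1178  0.0741] [-0.5  0.3  0.7]
-199 False 12.17 [ 0.4629 -0.0927  0.074 ] [-0.8 -0.1 -1. ]
-211 False 12.53 [ 0.4735 -0.0694  0.074 ] [ 0.5 -0.4  0.4]
-217 False 12.79 [ 0.4806 -0.0586  0.0739] [-0.4  0.5  0.7]
```

View pics/w3.png

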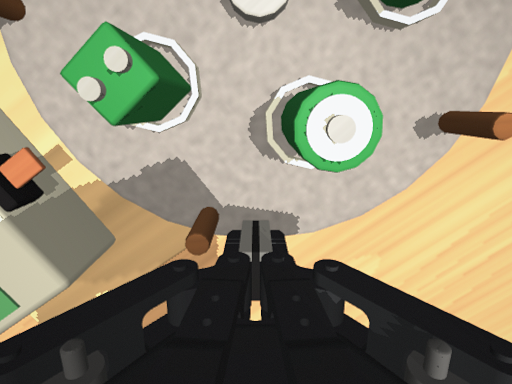

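View pics/t3.png

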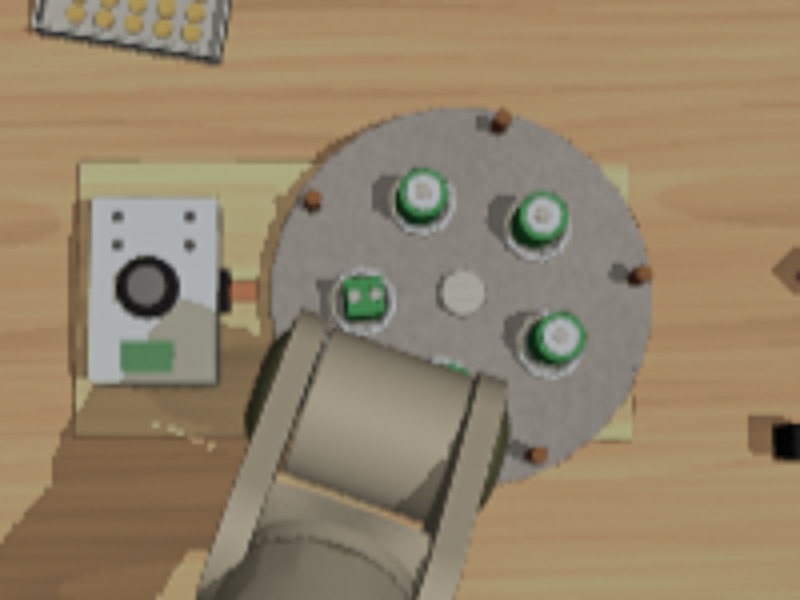

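The square cell is now at top px (363,296), almost level with the tongue. Four pegs are visible, so I'll measure the remaining angle.

```bash
cat >> h.py <<'E'
def cellaz(T,expect=88.,ax=np.array([.5785,-.1313])):
    P=[c for c in pegs(T)]
    Q=np.array([onplane(T,c,.087) for c in P]);r=np.hypot(*(Q[:,:2]-ax).T)
    k=(r>.113)&(r<.129);Q=Q[k];a=np.degrees(np.arctan2(*(Q[:,:2]-ax).T[::-1]))
    d=(a-36-expect+36)%72-36
    return expect+np.median(d),d.round(2),r[k].round(4)
E
python3 - <<'E'
from h import *
T=eyes.grab_frame("top");print(cellaz(T),monitor.sense()["clock"])
import pickle;T0,S=pickle.load(open("f0.pkl","rb"));print(cellaz(T0,-113+360-144))
# refined tester line: button, box holes, tongue
t=onplane(T,(226.1,221.1),.09);print(np.degrees(np.arctan2(*(t[:2]-[.5785,-.1313])[::-1])))
H=hsv(T)[214:232,240:256].astype(int);m=((H[...,0]<14)|(H[...,0]>172))&(H[...,1]>90);b=blobs(m,(240,214));print(b)
for c,_,_ in b: t=onplane(T,c,.062);print(t,np.degrees(np.arctan2(*(t[:2]-[.5785,-.1313])[::-1])))
E
```

```text
(np.float64(93.5004675670202), array([5.46, 5.5 , 5.5 , 5.71]), array([0.1206, 0.1212, 0.1203, 0.1208])) 12.9417
(np.float64(103.12460817744017), array([ 0.04,  0.12,  0.16, -0.05,  0.16]), array([0.1205, 0.1211, 0.1211, 0.1204, 0.1206]))
87.81676035451387
[(array([249.8, 222.5]), np.int32(30), array([7, 6, 7, 6], dtype=int32))]
[0.58416515 0.02195706 0.062     ] 87.88302285236142
```

Run:
```python
from h import *
T=eyes.grab_frame("top")
H=hsv(T)[190:255,205:250].astype(int);m=((H[...,2]>130)&(H[...,1]<30)).astype(np.uint8)
n,l,st,c=cv2.connectedComponentsWithStats(m);i=1+np.argmax(st[1:,4])
pts=cv2.findContours((l==i).astype(np.uint8),cv2.RETR_EXTERNAL,cv2.CHAIN_APPROX_NONE)[0][0].reshape(-1,2)+[205,190]
W=np.array([onplane(T,p,.076)[:2] for p in pts]).astype(np.float32);r=cv2.minAreaRect(W);print("box",r)
for th in (-219,-220.5,-222):
    p,q=pose2(th,.074); env.movel(p,velocity=.025,frame=q,guard=15); env.hold(.2)
    T=eyes.grab_frame("top");print(th,cellaz(T),monitor.sense()["clock"])
```

```text
box ((0.5861167907714844, 0.08170449733734131), (0.08816318213939667, 0.1273449957370758), 88.54456329345703)
-219 (np.float64(93.50246310986925), array([5.49, 5.77, 5.33, 5.52]), array([0.1209, 0.1211, 0.1201, 0.1207])) 13.5667
-220.5 (np.float64(93.41166280468201), array([5.5 , 5.16, 5.33, 5.5 ]), array([0.1202, 0.1217, 0.1206, 0.121 ])) 14.0917
-222 (np.float64(91.97152255781086), array([3.95, 3.73, 3.99, 4.37]), array([0.1213, 0.121 , 0.1205, 0.121 ])) 14.6167
```

Run:
```python
from h import *
for th in (-224,-225.3):
    p,q=pose2(th,.074); env.movel(p,velocity=.025,frame=q,guard=15); env.hold(.2)
    T=eyes.grab_frame("top");print(th,cellaz(T),monitor.sense()["clock"])
cv2.imwrite("pics/t4.png",cv2.resize(cv2.cvtColor(T["frame"][150:300,190:390],cv2.COLOR_RGB2BGR),None,fx=4,fy=4))
```

```text
-224 (np.float64(89.9873772916491), array([1.99, 1.19, 2.06, 1.99]), array([0.1205, 0.1206, 0.1205, 0.1204])) 15.1917
-225.3 (np.float64(88.70512617986728), array([0.61, 0.58, 0.82, 0.8 ]), array([0.1209, 0.1215, 0.1204, 0.1206])) 15.7
```

View pics/t4.png

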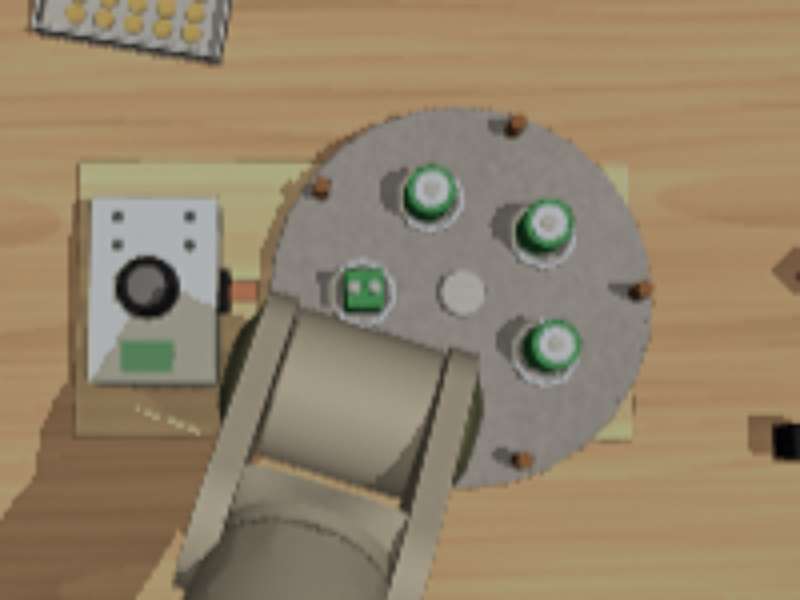

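The square cell is at (364,290) and the tongue at (243,291), with about 0.7° still to go. I'll finish the nudge, back off, lift, and recheck with the arm clear.

Run:
```python
from h import *
p,q=pose2(-226.0,.074); env.movel(p,velocity=.02,frame=q,guard=15); env.hold(.3)
T=eyes.grab_frame("top");print(cellaz(T))
p,q=pose2(-217,.074); env.movel(p,velocity=.05,frame=q)
env.movel(pose2(-217,.19)[0],velocity=.12)
p=pose2(-217,.19)[0]; env.movel([.40,-.20,.25],velocity=.2)
T=eyes.grab_frame("top");S=eyes.grab_frame("scene");print(cellaz(T),monitor.sense()["clock"])
cv2.imwrite("pics/t5.png",cv2.resize(cv2.cvtColor(T["frame"][150:300,190:390],cv2.COLOR_RGB2BGR),None,fx=4,fy=4))
cv2.imwrite("pics/s5.png",cv2.resize(cv2.cvtColor(S["frame"][100:250,130:330],cv2.COLOR_RGB2BGR),None,fx=4,fy=4))
```

```text
(np.float64(87.77265671458883), array([-0.23, -0.38, -0.22,  0.06]), array([0.1212, 0.1214, 0.1202, 0.1206]))
(np.float64(87.96725869589767), array([-0.03, -0.28,  0.34, -0.46,  0.11]), array([0.1207, 0.1211, 0.121 , 0.1207, 0.1208])) 19.0667
```

View pics/t5.png

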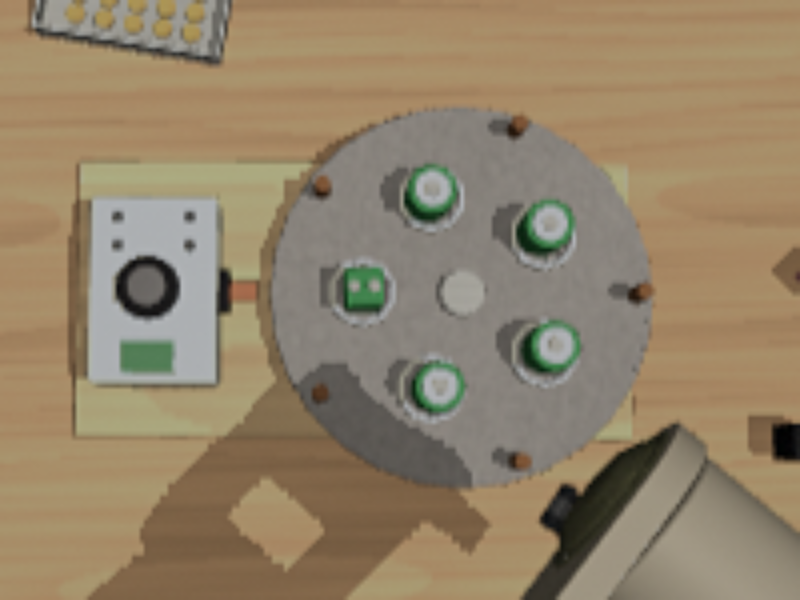

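View pics/s5.png

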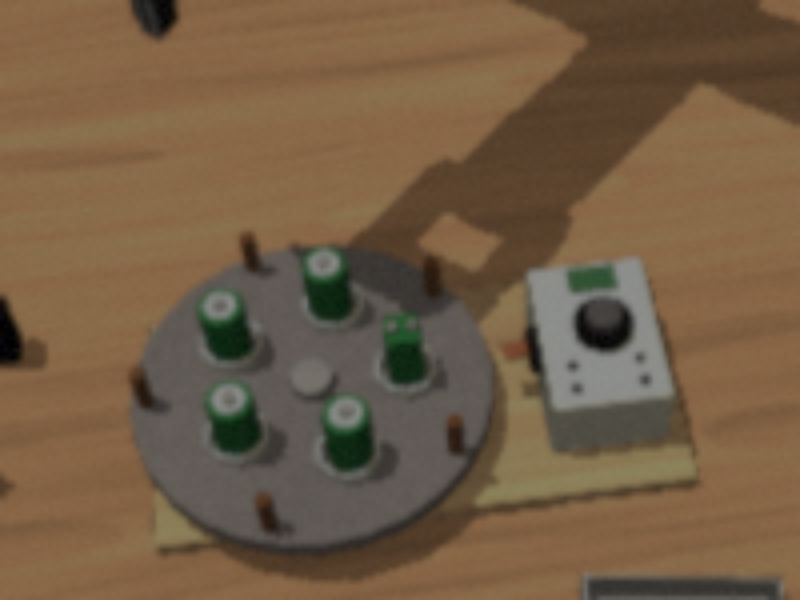

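With the arm clear, five pegs put the cell at 88.0°, against 87.9° for the tongue and 88.0° for the button. The square cell (364,290) is in line with the tongue (243,291). Now the button.

Run:
```python
from h import *
B=np.array([.586,.085]);cur=np.array(monitor.sense()["joints"])
c=[(np.abs(np.array(k)-cur).max(),q) for q in (quat((0,1)),quat((0,-1))) if (k:=kinematics.ik([*B,.15],q)) is not None]
q=min(c,key=lambda t:t[0])[1]
env.movel([.40,.05,.25],velocity=.2)
env.reach([*B,.15],q)
env.movel([*B,.105],velocity=.08)
env.hold(.3)
W=eyes.grab_frame("wrist");cv2.imwrite("pics/w6.png",cv2.cvtColor(W["frame"],cv2.COLOR_RGB2BGR))
s=monitor.sense();print(s["clock"],s["position"],s["contact_force"])
S=eyes.grab_frame("scene");cv2.imwrite("pics/s6.png",cv2.resize(cv2.cvtColor(S["frame"][130:230,220:340],cv2.COLOR_RGB2BGR),None,fx=6,fy=6))
```

```text
23.3583 [0.58607747 0.08500915 0.10521654] [ 0.8202459  -0.4029941  -0.49890071]
```

View pics/w6.png

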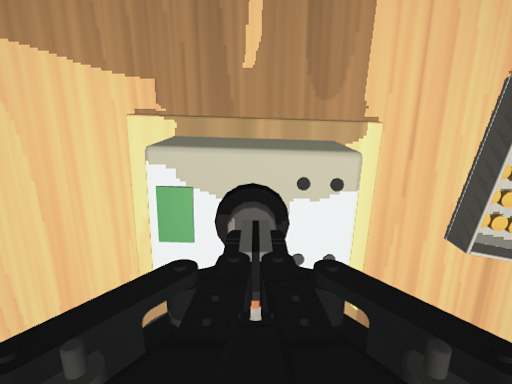

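View pics/s6.png

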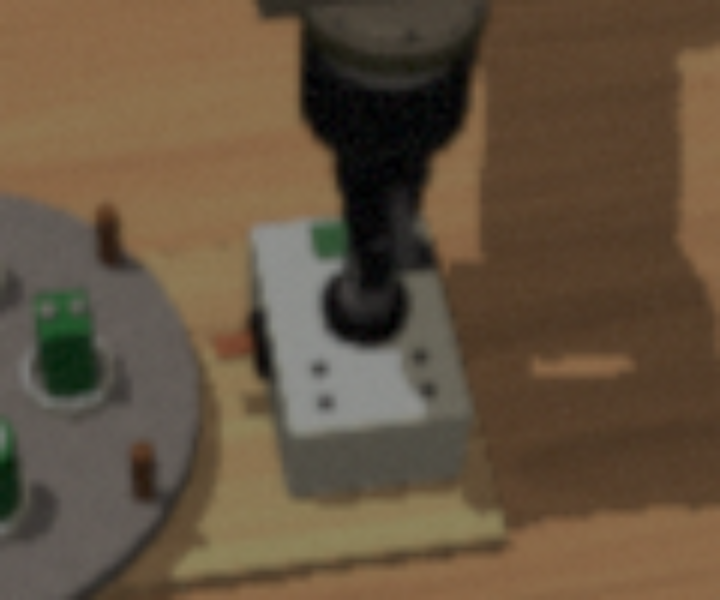

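The wrist view has the fingertips at (256,235) centred over the button at (252,215), and the scene view agrees. I'll press in small guarded steps.

Run:
```python
from h import *
B=[.586,.085]
f0=monitor.sense()["contact_force"][2]
for z in np.arange(.100,.076,-.0015):
    g=env.movel([*B,z],velocity=.02,guard=20)
    s=monitor.sense();f=s["contact_force"][2]-f0;print(round(z,4),g,s["position"].round(4),round(f,1),round(s["clock"],2))
    if g or f>15: break
env.hold(.3);s=monitor.sense();print(s["position"].round(4),s["contact_force"].round(1))
S=eyes.grab_frame("scene");cv2.imwrite("pics/s7.png",cv2.resize(cv2.cvtColor(S["frame"][130:230,220:340],cv2.COLOR_RGB2BGR),None,fx=6,fy=6))
```

```text
0.1 False [0.5859 0.085  0.0998] 1.0 23.81
0.0985 False [0.586  0.085  0.0984] 0.6 24.06
0.097 False [0.5862 0.085  0.0972] 2.2 24.31
0.0955 False [0.5861 0.085  0.0956] 3.0 24.56
0.094 False [0.5862 0.085  0.0941] 3.1 24.81
0.0925 False [0.5861 0.085  0.0926] 3.9 25.06
0.091 False [0.5862 0.085  0.092 ] 12.3 25.31
0.0895 False [0.5863 0.085  0.0917] 20.9 25.56
[0.5863 0.085  0.0918] [-6.7 -0.2 21.6]
```

View pics/s7.png

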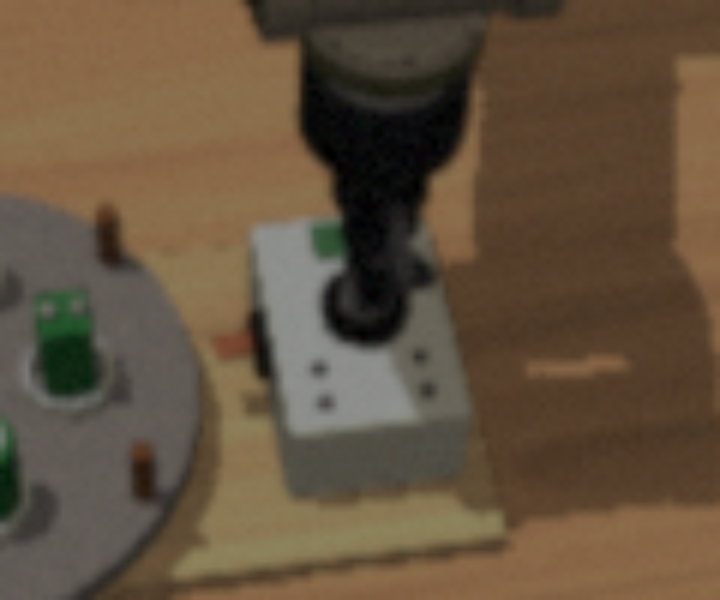

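The force rises gently from z≈0.098 and hits a hard stop at 0.092, which is about 6 mm of travel. I'll release slowly with averaged forces to confirm the travel and that it springs back.

Run:
```python
from h import *
B=[.586,.085]
def rd():
    L=[]
    for _ in range(6):
        env.hold(.03);s=monitor.sense();L.append([s["position"][2],s["contact_force"][2]])
    return np.mean(L,0)
for z in (.091,.092,.0925,.093,.094,.095,.096,.097,.098,.099,.100,.102,.105):
    env.movel([*B,z],velocity=.02);m=rd();print(z,m.round(4),round(monitor.sense()["clock"],2))
S=eyes.grab_frame("scene");cv2.imwrite("pics/s8.png",cv2.resize(cv2.cvtColor(S["frame"][130:230,220:340],cv2.COLOR_RGB2BGR),None,fx=6,fy=6))
```

```text
0.091 [ 0.092  10.7917] 26.36
0.092 [0.0921 4.7512] 26.81
0.0925 [0.0925 4.3022] 27.26
0.093 [0.093  4.2807] 27.71
0.094 [0.094  3.4516] 28.16
0.095 [0.0949 3.3861] 28.61
0.096 [0.0959 2.4176] 29.06
0.097 [0.0969 1.9705] 29.51
0.098 [0.0979 1.4531] 29.96
0.099 [0.0989 0.0036] 30.41
0.1 [0.1    0.0919] 30.86
0.102 [0.102  0.1768] 31.31
0.105 [0.105  0.1511] 31.81
```

On release the spring force falls from 4.8 N at the stop (z=0.092) to zero between 0.098 and 0.099. That is the full 6 mm travel, and the button is back up. I'll retreat, do the last check and hand in.

Run:
```python
from h import *
env.movel([.586,.085,.20],velocity=.15)
env.movel([.40,.02,.28],velocity=.2)
env.hold(.3)
T=eyes.grab_frame("top");S=eyes.grab_frame("scene");print(cellaz(T),monitor.sense()["clock"],monitor.sense()["contact_force"].round(1))
cv2.imwrite("pics/t9.png",cv2.cvtColor(T["frame"],cv2.COLOR_RGB2BGR))
cv2.imwrite("pics/s9.png",cv2.resize(cv2.cvtColor(S["frame"][100:250,130:330],cv2.COLOR_RGB2BGR),None,fx=4,fy=4))
```

```text
(np.float64(87.90250512322261), array([-0.06, -0.1 , -0.1 , -0.46,  0.11]), array([0.1206, 0.121 , 0.1201, 0.1207, 0.1208])) 34.2583 [ 0.2  0.3 -0.4]
```

View pics/t9.png

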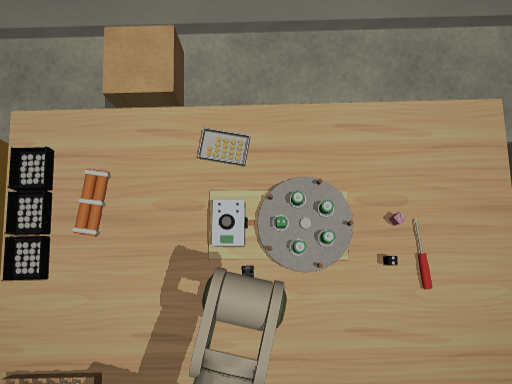

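View pics/s9.png

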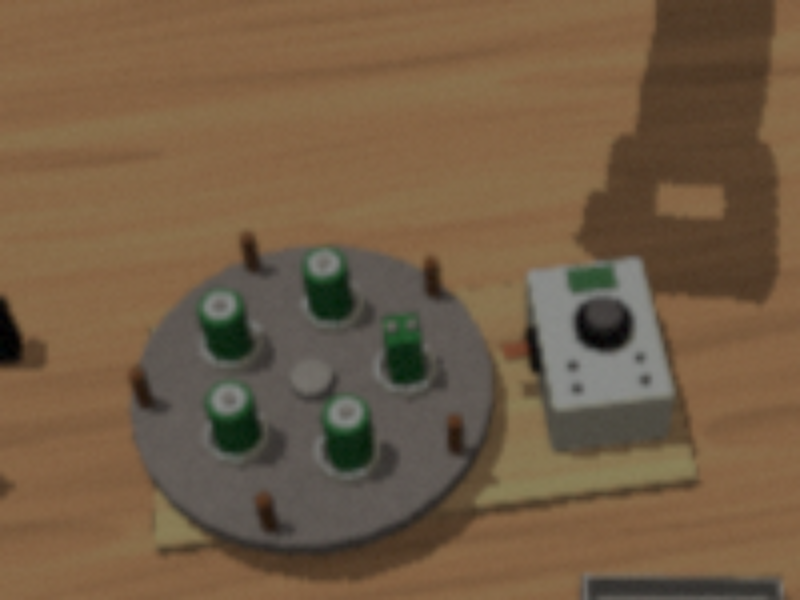

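The top view shows the square cell at (281,223), level with the tongue at (249,222). The bystanders are where they were, the cells are upright, and the button is up.

```bash
python3 -c "
from bench import job
job.hand_in()"
```

```text
the job is handed in; nothing more can be done
```

I pushed the turntable about 159° clockwise with the shut fingertips on one rim peg, finishing in small slow nudges. The square cell now stands in front of the contact tongue. After that I pressed the start button once, let it come back up, and handed the job in at about 34 s of the 53 s allowed.

- **Cell position:** five pegs put the square cell's pocket at 87.9°. The tongue measures 87.9° and the button and tester box 87.8–88.2°. The image measurement is good to about half a degree. The turntable read the same, within that margin, before and after the press.
- **Button:** the spring force was about 4.8 N at a hard stop at z = 0.092 and dropped to zero between 0.098 and 0.099 on release, which matches the full 6 mm travel. The most I pressed with was about 21 N.
- **Surroundings:** in the last pictures the bystanders are where they were and all the cells are upright. No move tripped the contact-force guard.
- **Disagreements:**
  - The camera put the button top at about 0.094 m, but contact came at 0.098 to 0.099 m. I relied on the force readings for the press.
  - Peg radii measured about 1 mm short of the stated 122 mm, which is within the calibration error.
- **Correction on the way:** my first approach had a gripper knuckle reaching close to the square cell. I lifted and turned the tool 90° before pushing; force readings there showed no contact.

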